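# Make up the tester kit tray

## Task

Make up the battery-tester kit in the wooden tray: lay one red crocodile clip in each red bay and one battery cell in each blue bay, each lying flat in the middle of its bay and lengthwise along it (either way round). The two black clips belong to another set: leave them lying where they are.

Things in the scene. Friction and masses are not known exactly. Their poses are not given: they have to be found in the camera images.
- red_clip_1: Red-handled crocodile clip with bright steel jaws, 72 mm long, 11 mm wide, 17 mm high, about 20 g, loose, lying on the pale grey bench mat (2 mm thick). At the middle it is solid up to 13 mm. Origin: centre of its underside; own y runs along its length, x across its width, z up. Close the fingers along x at the origin.
- cell_1: AA battery cell, black with a copper-coloured end, 51 mm long, 14 mm in diameter, about 24 g, loose, lying on the pale grey bench mat (2 mm thick); it does not roll. Origin: centre of its underside; own y runs along its length, x across, z up. Close the fingers along x at the origin.
- red_bay_1: Red plastic bay for one red clip, one of four in any order in a fixed wooden tray (150 x 244 mm, rim 10 mm high). Fixed. 56 x 108 mm outside, floor 48 x 100 mm. Origin: centre of its underside, 4 mm above the worktop; its floor is 4 mm and its rim 7 mm above the origin. y along its length, x across, z up. Bays lie parallel, centres 68 mm apart across and 116 mm along.
- blue_bay_1: Blue plastic bay for one cell, one of four in any order in a fixed wooden tray (150 x 244 mm, rim 10 mm high). Fixed. 56 x 108 mm outside, floor 48 x 100 mm. Origin: centre of its underside, 4 mm above the worktop; its floor is 4 mm and its rim 7 mm above the origin. y along its length, x across, z up. Bays lie parallel, centres 68 mm apart across and 116 mm along.
- black_clip_1: Black-handled crocodile clip with bright steel jaws, 72 mm long, 11 mm wide, 17 mm high, about 20 g, loose, lying on the pale grey bench mat (2 mm thick). At the middle it is solid up to 13 mm. Origin: centre of its underside; own y runs along its length, x across its width, z up. Close the fingers along x at the origin. Does not belong in the kit; stays where it lies.
- red_clip_2: Red-handled crocodile clip with bright steel jaws, 72 mm long, 11 mm wide, 17 mm high, about 20 g, loose, lying on the pale grey bench mat (2 mm thick). At the middle it is solid up to 13 mm. Origin: centre of its underside; own y runs along its length, x across its width, z up. Close the fingers along x at the origin.
- cell_2: AA battery cell, black with a copper-coloured end, 51 mm long, 14 mm in diameter, about 24 g, loose, lying on the pale grey bench mat (2 mm thick); it does not roll. Origin: centre of its underside; own y runs along its length, x across, z up. Close the fingers along x at the origin.
- red_bay_2: Red plastic bay for one red clip, one of four in any order in a fixed wooden tray (150 x 244 mm, rim 10 mm high). Fixed. 56 x 108 mm outside, floor 48 x 100 mm. Origin: centre of its underside, 4 mm above the worktop; its floor is 4 mm and its rim 7 mm above the origin. y along its length, x across, z up. Bays lie parallel, centres 68 mm apart across and 116 mm along.
- blue_bay_2: Blue plastic bay for one cell, one of four in any order in a fixed wooden tray (150 x 244 mm, rim 10 mm high). Fixed. 56 x 108 mm outside, floor 48 x 100 mm. Origin: centre of its underside, 4 mm above the worktop; its floor is 4 mm and its rim 7 mm above the origin. y along its length, x across, z up. Bays lie parallel, centres 68 mm apart across and 116 mm along.
- black_clip_2: Black-handled crocodile clip with bright steel jaws, 72 mm long, 11 mm wide, 17 mm high, about 20 g, loose, lying on the pale grey bench mat (2 mm thick). At the middle it is solid up to 13 mm. Origin: centre of its underside; own y runs along its length, x across its width, z up. Close the fingers along x at the origin. Does not belong in the kit; stays where it lies.

How it is judged:
At the end, for the whole second after the job is handed in: Each red bay holds one red clip and each blue bay one cell: origin within 13 mm of the bay centre along and across, less than 14 mm above the bay origin, long axis within 0.35 rad of the bay's, at rest. No black clip has moved more than 20 mm at any time ((((x of red_clip_1 in the frame of red_bay_1 between -0.013 and 0.013 m and y of red_clip_1 in the frame of red_bay_1 between -0.013 and 0.013 m and z of red_clip_1 in the frame of red_bay_1 below 0.014 m and angle between the y axis of red_clip_1 and the y axis of red_bay_1, either way round below 0.35 rad) and (x of red_clip_2 in the frame of red_bay_2 between -0.013 and 0.013 m and y of red_clip_2 in the frame of red_bay_2 between -0.013 and 0.013 m and z of red_clip_2 in the frame of red_bay_2 below 0.014 m and angle between the y axis of red_clip_2 and the y axis of red_bay_2, either way round below 0.35 rad)) or ((x of red_clip_1 in the frame of red_bay_2 between -0.013 and 0.013 m and y of red_clip_1 in the frame of red_bay_2 between -0.013 and 0.013 m and z of red_clip_1 in the frame of red_bay_2 below 0.014 m and angle between the y axis of red_clip_1 and the y axis of red_bay_2, either way round below 0.35 rad) and (x of red_clip_2 in the frame of red_bay_1 between -0.013 and 0.013 m and y of red_clip_2 in the frame of red_bay_1 between -0.013 and 0.013 m and z of red_clip_2 in the frame of red_bay_1 below 0.014 m and angle between the y axis of red_clip_2 and the y axis of red_bay_1, either way round below 0.35 rad))) and (((x of cell_1 in the frame of blue_bay_1 between -0.013 and 0.013 m and y of cell_1 in the frame of blue_bay_1 between -0.013 and 0.013 m and z of cell_1 in the frame of blue_bay_1 below 0.014 m and angle between the y axis of cell_1 and the y axis of blue_bay_1, either way round below 0.35 rad) and (x of cell_2 in the frame of blue_bay_2 between -0.013 and 0.013 m and y of cell_2 in the frame of blue_bay_2 between -0.013 and 0.013 m and z of cell_2 in the frame of blue_bay_2 below 0.014 m and angle between the y axis of cell_2 and the y axis of blue_bay_2, either way round below 0.35 rad)) or ((x of cell_1 in the frame of blue_bay_2 between -0.013 and 0.013 m and y of cell_1 in the frame of blue_bay_2 between -0.013 and 0.013 m and z of cell_1 in the frame of blue_bay_2 below 0.014 m and angle between the y axis of cell_1 and the y axis of blue_bay_2, either way round below 0.35 rad) and (x of cell_2 in the frame of blue_bay_1 between -0.013 and 0.013 m and y of cell_2 in the frame of blue_bay_1 between -0.013 and 0.013 m and z of cell_2 in the frame of blue_bay_1 below 0.014 m and angle between the y axis of cell_2 and the y axis of blue_bay_1, either way round below 0.35 rad))) and linear speed of each of red_clip_1, red_clip_2, cell_1, cell_2 below 0.02 m/s); the robot touches nothing.
It fails at once if a black clip is moved more than 20 mm from where it lay (distance of any of black_clip_1, black_clip_2 from where it was at the start of the episode above 0.02 m).
It also fails if it takes over 96 s, if anything falls off the work surface, if the arm or the gripper's body presses on something with over 40 N, if the wrist force passes 120 N, or if a joint passes its speed limit or range.

## Robot

A 6-joint arm with a two-finger parallel gripper is mounted at the origin on a cart in front of the work surface, level with it; the furniture and walls round the work are solid. World frame = base frame: x ahead of the robot, y to its left, z up, the work surface at z = 0. Lengths are in m, angles in rad, forces in N, time in s.
With the tool pointing down it reaches from about 0.35 to 1 m from the base axis. Payload 7.1 kg.
Tool frame: the origin (TCP) lies between the finger pads; the fingertips stand 22 mm ahead of it and the grasp point (between the pads) lies 3 mm ahead of it; z points along the fingers, y is the line along which they close (so a half turn about z gives the same grasp; the last joint's range is limited). The gripper opens to 85 mm and grips with 20 to 120 N. Pads are 22 mm wide; open, the fingers measure 114 mm over their backs; the gripper's body (76 mm by 85 mm) begins 54 mm behind the grasp point. The pads swing forward as they close: fully open they stand 13 mm farther back than shut.
Start: joints at [1.122, 0.423, 1.63, -0, 1.089, -0.019], TCP at [0.26, 0.568, 0.253] pointing down, gripper open.
Joint ranges: [-3, 3], [-0.9, 2.11], [0.09, 2.58], [-1.31, 4.45], [0.11, 2.69], [-2.54, 2.54]. Speed limits (rad/s): [2.39, 2.39, 3.01, 3.14, 3.14, 3.14].

## Interface

Orientations are given as a rotation vector (axis times angle).
In Python, from rig import manip gives the robot as it stands. The module is installed in compiled form; this text tells all that it offers. Calls block until the motion is done:
- manip.move_to(position, orientation): joint-space move of the TCP to a pose.
- manip.servo_line(position, orientation=None, rate=0.15): straight line of the TCP; orientation=None keeps the orientation; rate is the mean speed in m/s.
- manip.set_joints(angles): joint-space move.
- manip.command_gripper(opening, f_grip=None): finger opening in m; f_grip is the grip in N (None keeps the last); returns when the fingers have stopped.
- manip.hold(seconds).
- manip.solve_ik(position, orientation): joint angles nearest the present ones, or None.
- manip.camera(name): name is "scene" or "side" or "wrist"; returns a dict with "image" (420x560x3 uint8, red, green, blue), "fx", "fy", "cx", "cy" (pixels), "k1" (the pictures are not rectified: a ray, as slopes to the right and down, at radius r is drawn at 1 + k1 r^2 times it, then the intrinsics apply), "cam_to_world" (4x4, takes a point from camera to world coordinates); the wrist camera has in their place "mount" (4x4, takes a point from camera to tool coordinates, whose origin is the TCP and whose axes are the flange's). Camera axes: x right, y down, z forward; pixel columns grow to the right and rows downward; lengths in m; the calibration is good to about 2 mm. A picture is of the moment at which its call begins: read the wrist's pose just before it. There is no depth.
A pose or a line that the arm cannot do raises manip.IKError and nothing moves.
- manip.sign_off(): hands the job in; it is judged then, once.
Readings, each from a call of its own:
- manip.get_time(): time.
- manip.get_joint_positions(): joint angles.
- manip.get_joint_vel(): joint speeds.
- manip.get_tau(): joint torques, N m.
- manip.get_position(): TCP position.
- manip.get_ee_rot(): TCP orientation.
- manip.get_contact_force(): force on the tool from outside, world axes, zero at the start.
- manip.get_torque(): the same for the moment, N m.
- manip.get_width(): finger opening in m.
- manip.get_grip_force(): force on a finger pad.
Only numpy, scipy, OpenCV 4.12 (cv2) and the standard library are available. Lean on these libraries where they do the work, as an engineer would, in place of code of your own. Each camera call takes 0.05 s, during which the arm holds its last target. There are 200 camera calls.

## Working session

There is one attempt and no reset: what is moved stays moved. The work goes in short steps, each a Python script; the robot and the scene stay as the last script left them, time stands still between calls to the robot, and variables do not carry over. Pictures are saved under pics/ and viewed, at most 14 in all, crops included, and the job is handed in when it is done.

```bash
mkdir -p pics; python3 - <<'E'
from rig import manip
import cv2,numpy as np
for n in("scene","side","wrist"):
    c=manip.camera(n); cv2.imwrite(f"pics/{n}0.png",c["image"][:,:,::-1])
    print(n,[c[k] for k in("fx","fy","cx","cy","k1")],np.round(c.get("cam_to_world",c.get("mount")),4).tolist())
print(manip.get_position(),manip.get_ee_rot(),manip.get_time())
E
```

```text
scene [460.03099389170063, 460.03099389170063, 279.5378619008334, 203.22915702675206, -0.08316842125581311] [[-0.537, -0.5158, 0.6675, -0.1674], [-0.8433, 0.3471, -0.4102, 0.3936], [-0.0201, -0.7832, -0.6214, 0.7195], [0.0, 0.0, 0.0, 1.0]]
side [535.9544541886263, 535.9544541886263, 285.8076477596557, 210.39945082820466, -0.007162430108108933] [[-0.982, -0.1027, 0.1583, 0.3482], [-0.1884, 0.5867, -0.7876, 0.8043], [-0.012, -0.8032, -0.5955, 0.6674], [0.0, 0.0, 0.0, 1.0]]
wrist [346.1898907391193, 346.1898907391193, 284.7962173415446, 211.1309500691816, -0.04661592389321023] [[0.0007, -0.9578, -0.2875, 0.0733], [1.0, 0.0008, -0.0, -0.0004], [0.0003, -0.2875, 0.9578, -0.1212], [0.0, 0.0, 0.0, 1.0]]
[0.26023144 0.56780957 0.25272693] [-6.69885410e-01 -3.06906541e+00  1.77440627e-03] 0.15
```

View pics/scene0.png

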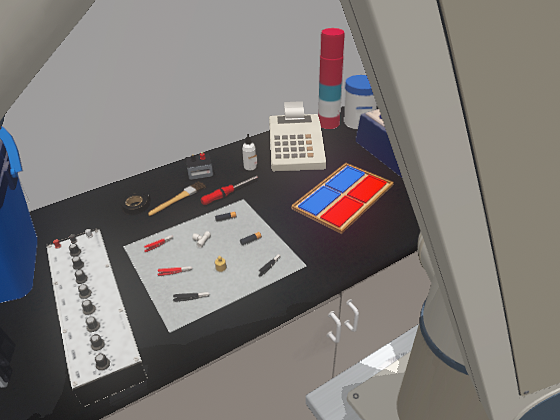

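View pics/side0.png

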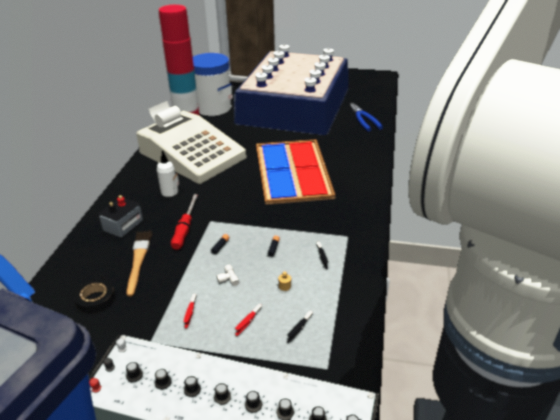

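View pics/wrist0.png

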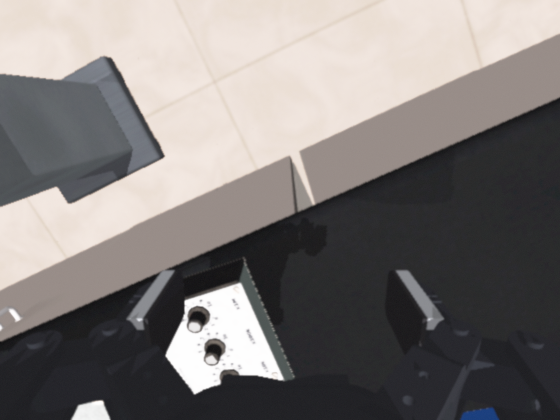

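Scene view: the mat holds the red clips at about (158,243) and (174,270), cells at (226,216) and (250,239), and black clips at (191,296) and (270,265). The tray has its blue bays at (322,202)/(348,180) and its red bays at (342,213)/(368,188). The side view agrees with this. The wrist view shows only the bench edge.

```bash
cat > h.py <<'E'
from rig import manip
import cv2,numpy as np
from scipy.spatial.transform import Rotation as R
def snap(n,save=None):
    if n=="wrist":
        T=np.eye(4);T[:3,3]=manip.get_position();T[:3,:3]=R.from_rotvec(manip.get_ee_rot()).as_matrix()
    c=manip.camera(n); c["T"]=T@c["mount"] if n=="wrist" else c["cam_to_world"]
    if save: cv2.imwrite(f"pics/{save}.png",c["image"][:,:,::-1])
    return c
def cast(c,px,z):
    K=np.array([[c["fx"],0,c["cx"]],[0,c["fy"],c["cy"]],[0,0,1.]])
    p=cv2.undistortPoints(np.float64(px).reshape(-1,1,2),K,np.array([c["k1"],0,0,0]))[:,0]
    d=np.c_[p,np.ones(len(p))]@c["T"][:3,:3].T; o=c["T"][:3,3]
    return (o+d*((z-o[2])/d[:,2])[:,None])[:,:2]
def rect(P):   # centre mm, long, short, angle of the long axis
    (x,y),(w,h),a=cv2.minAreaRect(np.float32(P*1000)); a=np.radians(a)
    if w<h: w,h,a=h,w,a+np.pi/2
    return np.array([x,y,w,h,(a+np.pi/2)%np.pi-np.pi/2])
def masks(c):
    H=cv2.cvtColor(c["image"],cv2.COLOR_RGB2HSV); h,s,v=[H[:,:,i].astype(int) for i in range(3)]
    return dict(red=((h<6)|(h>172))&(s>140)&(v>60),blue=(h>100)&(h<130)&(s>150)&(v>100),dark=(v<75),
                cu=(h>6)&(h<20)&(s>70)&(v>60))
def blobs(c,m,z,lo,hi,roi=None):
    out=[]
    for k in cv2.findContours(m.astype(np.uint8),cv2.RETR_EXTERNAL,cv2.CHAIN_APPROX_NONE)[0]:
        if cv2.contourArea(k)<8: continue
        x,y,w,h=cv2.boundingRect(k)
        if x<=1 or y<=1 or x+w>=559 or y+h>=419: continue
        r=rect(cast(c,k,z))
        if lo<r[2]<hi and (roi is None or (roi[0]<r[0]<roi[1] and roi[2]<r[1]<roi[3])): out.append((k[:,0].mean(0).round(),r))
    return out
E
python3 - <<'E'
from h import *
for n in("scene","side"):
    c=snap(n);m=masks(c)
    for k,z,lo,hi in(("red",.011,15,60),("dark",.009,20,90),("cu",.009,6,25),("red",.009,80,260),("blue",.009,80,260)):
        for p,r in blobs(c,m[k],z,lo,hi,(200,1100,-500,700)): print(n,k,p,r.round(2))
E
```

```text
scene red [168. 271.] [530.9  243.68  46.82  17.63   1.16]
scene red [ 56. 243.] [7.5777e+02 4.3296e+02 2.7190e+01 1.1680e+01 1.2000e-01]
scene red [154. 245.] [626.34 242.26  50.22  19.31  -1.45]
scene red [227. 189.] [ 7.1561e+02  4.3000e+00  3.7110e+01  3.0310e+01 -9.0000e-02]
scene red [202. 156.] [ 9.0301e+02 -6.6200e+00  3.3910e+01  1.1550e+01 -4.3000e-01]
scene cu [221. 267.] [ 4.8145e+02  1.4629e+02  2.2760e+01  1.9320e+01 -4.6000e-01]
scene cu [258. 235.] [525.4   29.34  20.52  11.52  -0.53]
scene cu [233. 214.] [ 6.2267e+02  4.2600e+01  1.9960e+01  1.2190e+01 -4.9000e-01]
scene cu [310. 154.] [ 7.3669e+02 -2.6865e+02  1.6220e+01  1.1510e+01 -6.2000e-01]
scene cu [309. 148.] [ 766.4  -287.86   14.57   11.12    0.97]
scene cu [308. 142.] [ 7.9810e+02 -3.0693e+02  1.7600e+01  1.4960e+01 -6.1000e-01]
scene cu [308. 136.] [ 8.288e+02 -3.251e+02  1.816e+01  1.540e+01 -6.000e-01]
scene red [353. 200.] [ 506.72 -242.79  229.73   57.65   -1.25]
scene blue [331. 189.] [ 571.21 -222.42  226.12   55.45   -1.26]
side red [ 94. 384.] [715.85 396.03  24.84  10.87  -0.87]
side red [245. 32
[... 693 characters left out ...]
86   14.09   -1.2 ]
side cu [284. 285.] [484.38 148.73  22.11  19.27  -1.39]
side cu [284. 276.] [489.66 125.66  10.21   7.08  -1.38]
side cu [276. 238.] [525.07  24.62  18.33  11.61  -1.37]
side cu [225. 237.] [623.03  38.93  18.98  11.62  -1.29]
side cu [226. 148.] [ 714.45 -291.62   15.23   12.24   -1.3 ]
side cu [219. 143.] [ 7.3950e+02 -3.1487e+02  1.3140e+01  1.0080e+01  1.7000e-01]
side cu [212. 138.] [ 766.12 -338.99   16.44   10.11   -1.27]
side cu [205. 132.] [ 791.93 -361.68   16.68   10.27   -1.26]
side red [181. 231.] [715.31  32.54 110.56  28.58  -1.44]
side red [307. 168.] [ 508.27 -244.84  231.43   54.84   -1.26]
side blue [278. 171.] [ 572.14 -222.37  225.44   51.55   -1.26]
```

Both cameras agree to about 2 mm. The two bay columns are 68 mm apart and 225–230 mm long, as specified. Next I hover over each item and look with the wrist camera, starting with red clip 1.

```bash
cat >> h.py <<'E'
ITEMS=dict(r1=(.627,.234,1.676),r2=(.5265,.235,1.155),c1=(.525,.049,1.56),c2=(.626,.060,1.31))
u=np.array([.311,-.951]); YB=-1.255+np.pi
BAYS={k:np.array(b)+s*.058*u for k,b,s in(("r1",(.5075,-.2438),1),("r2",(.5075,-.2438),-1),("c1",(.5717,-.2224),1),("c2",(.5717,-.2224),-1))}
def ori(a):
    c,s=np.cos(a),np.sin(a); return R.from_matrix([[c,s,0],[s,-c,0],[0,0,-1]]).as_rotvec()
def go(x,y,z,a): manip.move_to([x,y,z],ori(a))
def look(name,save=None):
    x,y,a=ITEMS[name]; c=snap("wrist",save); m=masks(c)
    g=m["red"] if name[0]=="r" else cv2.morphologyEx((m["dark"]|m["cu"]).astype(np.uint8),cv2.MORPH_CLOSE,np.ones((3,3)))
    return c,blobs(c,g,.011 if name[0]=="r" else .009,30,75,(x*1e3-50,x*1e3+50,y*1e3-50,y*1e3+50))
E
python3 - <<'E'
from h import *
go(*ITEMS["r1"][:2],.2,ITEMS["r1"][2])
manip.command_gripper(.04,40)
c,b=look("r1","w1"); print(b,manip.get_position(),manip.get_joint_positions(),manip.get_time())
E
```

```text
[(array([285., 181.]), array([626.37683105, 241.99636841,  50.21320724,   8.34070587,
        -1.46040248]))] [0.62696537 0.23405513 0.1999899 ] [3.39501443e-01 5.45618221e-01 1.56245491e+00 2.21157441e-05
 1.03356163e+00 2.34228538e-01] 2.625
```

View pics/w1.png

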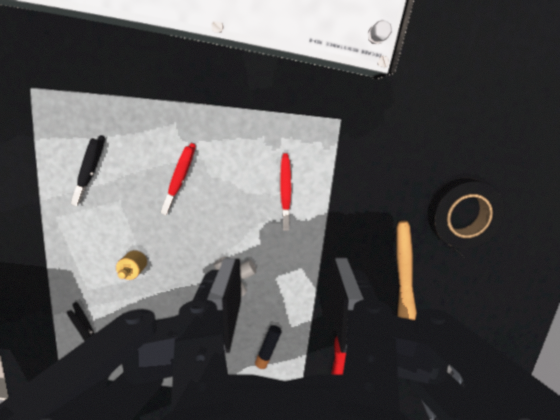

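The wrist view shows red clip 1 upright at (286,191), handle to jaw tip on rows 153–229. It lies clear between the fingers and the reading matches the other cameras, so I pick and place it.

```bash
cat >> h.py <<'E'
def refine(name,b):
    x,y,L,w,a=b[1]; p=np.array([x,y])/1e3; a%=np.pi
    return p-(.011*np.array([np.cos(a),np.sin(a)]) if name[0]=="r" else 0),a
def pick(p,a):
    manip.move_to([*p,.09],ori(a)); manip.servo_line([*p,.026],rate=.1)
    manip.command_gripper(.0,40); manip.servo_line([*p,.12],rate=.2)
    print("grip",manip.get_width(),manip.get_grip_force(),manip.get_time())
def place(q):
    manip.move_to([*q,.12],ori(YB)); manip.servo_line([*q,.033],rate=.12)
    print("down",manip.get_contact_force().round(1)); manip.command_gripper(.019); manip.servo_line([*q,.12],rate=.2)
E
python3 - <<'E'
from h import *
c,b=look("r1"); p,a=refine("r1",b[0]); print(p,a)
pick(p,a); 
if manip.get_width()>.006: place(BAYS["r1"])
c=snap("wrist","w2");print(manip.get_time(),BAYS)
E
```

```text
[0.62762835 0.23100892] 1.6769969409610734
grip 0.00899878638067014 41.665452271699905 4.975
down [-0.2 -0.2 -0.7]
8.7 {'r1': array([ 0.525538, -0.298958]), 'r2': array([ 0.489462, -0.188642]), 'c1': array([ 0.589738, -0.277558]), 'c2': array([ 0.553662, -0.167242])}
```

View pics/w2.png

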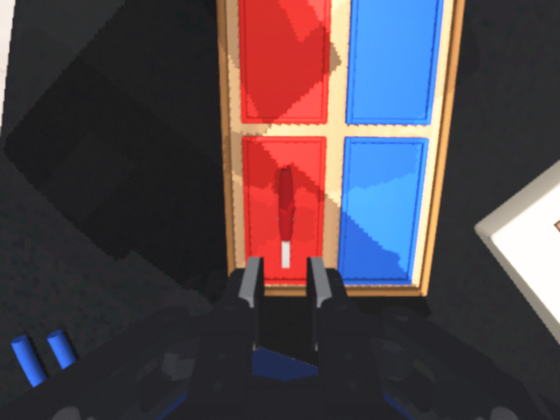

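Red clip 1 lies at (286,217) in a bay centred near (284,210), so it is within about 5 mm and aligned. The other three go the same way, with sanity gates on each measurement.

```bash
python3 - <<'E'
from h import *
for n in("r2","c1","c2"):
    x,y,a0=ITEMS[n]; go(x,y,.2,a0); manip.command_gripper(.04,40); c,bs=look(n,"h_"+n)
    ok=[]
    for b in bs:
        p,a=refine(n,b); print(n,b[0],b[1].round(2),p.round(4))
        if np.hypot(*(p-[x,y]))<.012 and abs(a-a0)<.15 and b[1][3]<18: ok.append((p,a))
    if len(ok)!=1: print("stop",n);break
    pick(*ok[0])
    if manip.get_width()<.006: print("missed");break
    place(BAYS[n])
print(manip.get_time())
E
```

```text
r2 [285. 179.] [531.23 243.55  51.09   9.41   1.21] [0.5273 0.2333]
grip 0.008850203375506923 41.41957104206085 13.3333
down [-0.6  0.2 -0.5]
c1 [285. 190.] [524.75  47.24  51.22  13.21   1.56] [0.5248 0.0472]
grip 0.012660173323647887 38.99087190628052 20.2667
down [ 0.2 -0.3 -0.1]
c2 [285. 189.] [626.22  58.67  50.32  14.06   1.32] [0.6262 0.0587]
grip 0.013288441239102444 39.319642782211304 27.1833
down [-0.4 -0.2  0.5]
29.8167
```

```bash
python3 - <<'E'
from h import *
go(.5396,-.17,.27,YB); snap("wrist","fin")
c=snap("side");im=c["image"][110:350,140:370,::-1]
cv2.imwrite("pics/fs.png",cv2.resize(im,None,fx=2.4,fy=2.4,interpolation=cv2.INTER_CUBIC))
E
```

```text
(no output)
```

View pics/fin.png

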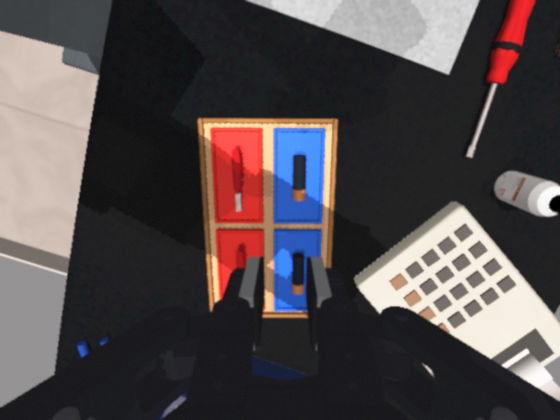

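View pics/fs.png

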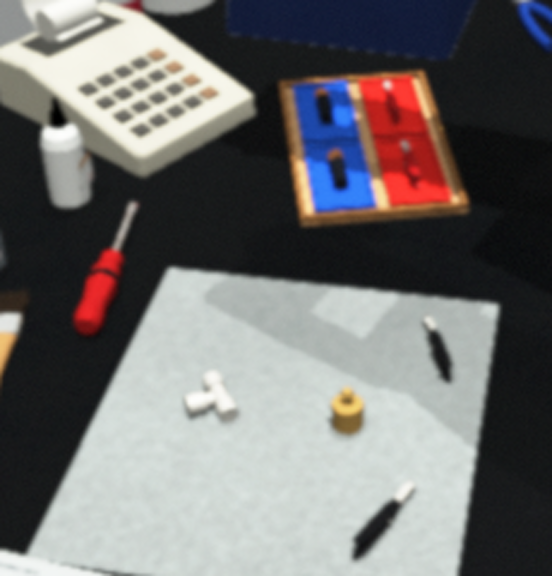

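The final views show all four items lying flat and lengthwise in their bays, each within about 5 mm of centre. The upper clip is at (238,179) against a bay centre near (238,175), and the cells are at (299,178) and (298,273). Both black clips are still on the mat. Handing in.

```bash
python3 -c "
from rig import manip
print(manip.get_time()); print(manip.sign_off())"
```

```text
30.5667
the job is handed in; nothing more can be done
None
```

The kit is made up and handed in at 30.6 s of the 96 s allowed: both red clips and both cells lie in their bays within about 5 mm of centre, and the black clips were left where they lay; the hand-in call returned no verdict.

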